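# Shut the gas manifold and take off its left-hand caps

## Robot

A 6-joint arm with a two-finger parallel gripper is mounted at the origin on a cart in front of the work surface, level with it; the furniture and walls round the work are solid. World frame = base frame: x ahead of the robot, y to its left, z up, the work surface at z = 0. Lengths are in mm, angles in rad, forces in N, time in s.
With the tool pointing down it reaches from about 275 to 825 mm from the base axis. Payload 5.2 kg.
Tool frame: the origin (TCP) lies at the very end of the fingers, on their centre line; the grasp point (between the pads) lies 19 mm behind it; z points along the fingers, y is the line along which they close (so a half turn about z gives the same grasp; the last joint's range is limited). The gripper opens to 93 mm and grips with 3 to 60 N. Pads are 15 mm wide; open, the fingers measure 128 mm over their backs; the gripper's body (75 mm by 188 mm) begins 65 mm behind the grasp point.
Start: joints at [-1.353, 0.259, 1.535, -0, 1.348, -0.203], TCP at [224.691, -502.015, 218.653] pointing down, gripper open.
Joint ranges: [-3.14, 3.14], [-0.91, 2.08], [0.19, 2.58], [-1.22, 4.36], [0.22, 2.71], [-3.12, 3.12]. Speed limits (rad/s): [2.57, 2.57, 3.14, 3.14, 3.14, 3.14].

## Interface

Orientations are given as [roll, pitch, yaw] about the fixed x, y, z axes, in that order (R = Rz(yaw) Ry(pitch) Rx(roll)).
In Python, from bench import robot gives the robot as it stands. The module is installed in compiled form; this text tells all that it offers. Calls block until the motion is done:
- robot.move_ptp(position, orientation): joint-space move of the TCP to a pose.
- robot.move_linear(position, ori=None, speed=150, f_stop=None): straight line of the TCP; ori=None keeps the orientation; speed is the mean speed in mm/s. With f_stop (N) it stops when the force on the tool has changed by that much, and returns True; else False.
- robot.move_j(angles): joint-space move.
- robot.move_gripper(opening): opening from 0.0 (shut) to 1.0 (fully open); the grip force is fixed at half the most; returns when the fingers have stopped.
- robot.sleep(seconds).
- robot.inverse_kinematics(position, orientation): joint angles nearest the present ones, or None.
- robot.get_image(name): name is "side" or "top"; returns a dict with "img" (384x512x3 uint8, blue, green, red), "fovy" (degrees; the focal length in pixels is half the picture's height over the tangent of half this angle, whatever the lens; pixels are square), "cx", "cy" (the principal point, pixels), "eye" and "orientation" of the camera in the world. Camera axes: x right, y down, z forward; pixel columns grow to the right and rows downward; lengths in mm; the calibration is good to about 2 mm. A picture is of the moment at which its call begins. There is no depth.
A pose or a line that the arm cannot do raises robot.MotionError and nothing moves.
- robot.hand_in(): hands the job in; it is judged then, once.
Readings, each from a call of its own:
- robot.current_t(): time.
- robot.current_qpos(): joint angles.
- robot.current_joint_vel(): joint speeds.
- robot.current_joint_efforts(): joint torques, N m.
- robot.current_tcp_pos(): TCP position.
- robot.current_eef_rot(): TCP orientation.
- robot.current_contact_force(): force on the tool from outside, world axes, zero at the start.
- robot.current_ft_torque(): the same for the moment, N m.
- robot.current_gripper_width(): opening from 0.0 (shut) to 1.0 (fully open).
- robot.current_finger_force(): force on a finger pad.
Only numpy, scipy, OpenCV 4.12 (cv2) and the standard library are available. Lean on these libraries where they do the work, as an engineer would, in place of code of your own. Each camera call takes 0.05 s, during which the arm holds its last target. There are 200 camera calls.

## Task

Shut the gas manifold's yellow valve first. Then unscrew every red cap, which has a left-hand thread (so it comes off the opposite way from a normal one: turned the tightening way it jams and is spoilt), lift it off, and stand the caps upright in a neat row on the grey tray, one on each white ring with no ring skipped, starting at the tray's blue end. Leave the other things on the table where they are.

Things in the scene. Friction and masses are not known exactly. Their poses are not given: they have to be found in the camera images.
- manifold: whitish aluminium gas manifold fixed to the table: block 54 x 350 mm, top 40 mm above the table, three feet 86 mm long in x. Origin: centre of its underside; y along the block, z up. Four brass ports in a row on top at y = -135, -45, 45 and 135 mm; not every port has a cap. A valve lies beyond its +y end, at y = 235 mm
- port0 (a point): centre of the seat of a port, 44 mm above the table; from it a bare brass stub of 25 mm diameter with two small side lugs (the thread) rises 21 mm
- port1 (a point): centre of the seat of a port, 44 mm above the table; from it a bare brass stub of 25 mm diameter with two small side lugs (the thread) rises 21 mm
- port2 (a point): centre of the seat of a port, 44 mm above the table; from it a bare brass stub of 25 mm diameter with two small side lugs (the thread) rises 21 mm
- port3 (a point): centre of the seat of a port, 44 mm above the table; from it a bare brass stub of 25 mm diameter with two small side lugs (the thread) rises 21 mm
- valve (a joint): angle of the yellow valve lever about its vertical pin, rad. 0: open, lever along the manifold's +y axis, away from the block; 1.571: shut (end stop), lever crosswise along the manifold's -x axis, towards the robot. Starts near open, shuts anticlockwise seen from above (about 2 N at the tip), stays where it is left
- valve_pivot (a point): on the lever's axis, at mid-height of the lever, 57 mm above the table
- valve_tip (a point): on the yellow lever 75 mm from its axis, at mid-height; the lever is 14 mm wide, spans z = 50 to 64 mm and ends 90 mm from the axis; below it the pipe's inlet stub ends 50 mm from the axis, beyond that the space is free
- tray: loose grey tray, 90 x 286 mm, floor 8 mm thick, 0.8 kg, its two long sides have lips 15 mm high (inner width 82 mm). Origin: centre of its underside, y along its length, z up. Four white rings of 64 mm diameter along its middle at y = 99, 33, -33 and -99 mm; a blue strip marks its +y end
- mark0 (a point): centre of ring 0 on the tray's floor, next to the blue strip: the first to be filled
- mark1 (a point): centre of ring 1 on the tray's floor; rings are numbered from the blue end, 66 mm apart
- mark2 (a point): centre of ring 2 on the tray's floor; rings are numbered from the blue end, 66 mm apart
- mark3 (a point): centre of ring 3 on the tray's floor; rings are numbered from the blue end, 66 mm apart
- cap_a: red hexagonal screw cap, 50 mm across flats (58 over corners), 40 mm high, 0.13 to 0.22 kg, hollow below (24 mm deep), dark corner notches mark the left-hand thread; may be absent. Origin: centre of its underside, 44 mm above the table while on a port; z up. At yaw a its flats face a + 40, a + 100 and a + 160 degrees. On the port its yaw is the manifold's within 0.1 rad
- cap_b: cap like cap_a. Coarse thread: turned clockwise seen from above, 2 grasps, it comes free 1.7 rad from the manifold's yaw and lifts straight off between 1.8 and 2.3 rad; a stop follows at 2.4. Let go half-way it stays. Turned anticlockwise it jams at once. It does not rise by itself: lift it after turning; 25 mm up it clears the stub
- cap_c: cap like cap_a and cap_b; may be absent
- cap_d: cap like cap_a and cap_b; may be absent
- cap_a_side (a point): point of cap_a 20 mm out from its origin along its own y axis; it shows how far the cap has been turned
- cap_b_side (a point): point of cap_b 20 mm out from its origin along its own y axis; it shows how far the cap has been turned
- cap_c_side (a point): point of cap_c 20 mm out from its origin along its own y axis; it shows how far the cap has been turned
- cap_d_side (a point): point of cap_d 20 mm out from its origin along its own y axis; it shows how far the cap has been turned
- glue_bottle: bystander: white glue bottle with an orange nozzle, 167 mm high, loose; leave it alone
- paint_tin: bystander: paint tin, 77 mm, loose; leave it alone
- tape_measure: bystander: yellow tape measure, 36 x 78 x 64 mm, loose; leave it alone
Things that resemble listed ones, but are neither listed nor needed, are in the scene too. Leave any green or purple look-alike of the cap_b alone.

How it is judged:
By the outcome, as a careful person would: the job done as asked, in the order asked, and still so for the second after the job is handed in, with the robot touching nothing.
Of cap_a, cap_b, cap_c, cap_d only 3 to 4 are there at a start; the rules pass over those that are not, and their reading is None.
At some moment in a run one of tray may be knocked a few centimetres aside while the robot is not near it.
Once in a run the grip may slacken for a moment while it holds something.
It also fails if it takes over 208 s, if anything falls off the work surface, if the arm or the gripper's body presses on something with over 40 N, if the wrist force passes 120 N, or if a joint passes its speed limit or range.

## Working session

There is one attempt and no reset: what is moved stays moved. The work goes in short steps, each a Python script; the robot and the scene stay as the last script left them, time stands still between calls to the robot, and variables do not carry over. Pictures are saved under pics/ and viewed, at most 14 in all, crops included, and the job is handed in when it is done.

```bash
mkdir -p pics
python3 - <<'E'
from bench import robot
import cv2
for n in("top","side"):
    d=robot.get_image(n); cv2.imwrite(f"pics/{n}0.png",d["img"])
    print(n,d["fovy"],d["cx"],d["cy"],d["eye"],d["orientation"])
print(robot.current_t(),robot.current_eef_rot(),robot.current_gripper_width())
E
```

```text
top 48.64068370791964 254.01952922833775 187.1226964314574 [ 301.97916704   94.72107367 1473.60834724] [-2.97373619 -0.05840039 -1.59103359]
side 52.80743424958309 259.0684242781385 191.7500625773764 [1445.56398634  175.23194174  650.87930587] [-2.11143112  0.02070164  1.72108848]
0.1 [-3.14001818e+00 -3.13079754e-04  4.20788211e-01] 1.0034040033554024
```

View pics/top0.png

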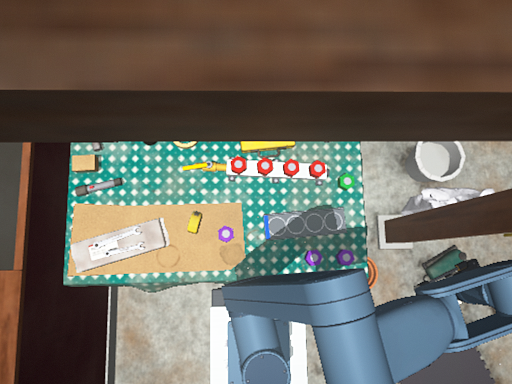

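View pics/side0.png

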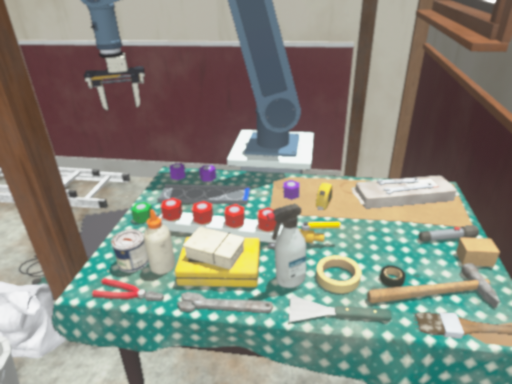

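Top view: four red caps at (238,164), (265,166), (291,168) and (317,169) on the whitish manifold. The yellow lever runs from about (183,167) to (225,166), and the tray is at about (305,222) with its blue end at (267,225). Look-alikes to leave alone are the green cap at (346,182), purple caps at (226,234), (313,258) and (345,257), the yellow tape at (194,222), and the white box at (120,245), which resembles the manifold. Next: a close crop and the measurements.

```bash
cat > h.py <<'E'
from bench import robot
import numpy as np, cv2
from scipy.spatial.transform import Rotation as Ro
def cam(d):
    return Ro.from_euler('xyz',d["orientation"]).as_matrix(),np.array(d["eye"]),d["img"].shape[0]/2/np.tan(np.radians(d["fovy"]/2))
def ray(d,uv):
    R,e,f=cam(d); return e,R@np.array([(uv[0]-d["cx"])/f,(uv[1]-d["cy"])/f,1])
def onz(d,uv,z):
    e,v=ray(d,uv); return e+v*(z-e[2])/v[2]
def proj(d,p):
    R,e,f=cam(d); q=R.T@(np.array(p)-e); return np.array([d["cx"]+f*q[0]/q[2],d["cy"]+f*q[1]/q[2]])
def tri(d1,a,d2,b):
    e1,v1=ray(d1,a);e2,v2=ray(d2,b)
    s=np.linalg.lstsq(np.c_[v1,-v2],e2-e1,rcond=None)[0]
    return (e1+s[0]*v1+e2+s[1]*v2)/2,np.linalg.norm(e1+s[0]*v1-e2-s[1]*v2)
def blobs(img,lo,hi,amin=8):
    h=cv2.cvtColor(img,cv2.COLOR_BGR2HSV)
    m=cv2.inRange(h,lo,hi) if lo[0]<=hi[0] else cv2.inRange(h,(lo[0],*lo[1:]),(179,*hi[1:]))|cv2.inRange(h,(0,*lo[1:]),hi)
    n,L,s,c=cv2.connectedComponentsWithStats(m)
    return [(c[i],s[i],L==i) for i in range(1,n) if s[i][4]>=amin]
RED=((172,120,60),(6,255,255)); YEL=((20,120,90),(34,255,255)); BLUE=((105,130,60),(125,255,255))
E
python3 - <<'E'
from h import *
np.set_printoptions(precision=1,suppress=True)
T=robot.get_image("top");S=robot.get_image("side")
for nm,r in(("red",RED),("yel",YEL),("blue",BLUE)):
    for k,d in(("T",T),("S",S)):
        for c,s,m in blobs(d["img"],*r,amin=10): print(nm,k,c,s, onz(d,c,{"red":70,"yel":57,"blue":8}[nm]))
a=cv2.resize(T["img"][145:275,170:370],None,fx=4,fy=4,interpolation=cv2.INTER_CUBIC)
b=cv2.resize(S["img"][160:250,130:350],None,fx=3.6,fy=3.6,interpolation=cv2.INTER_CUBIC)
cv2.imwrite("pics/ca.png",a);cv2.imwrite("pics/cb.png",b)
E
```

```text
red T [238.1 164.7] [231 156  15  18 155] [615.8  60.2  70. ]
red T [264.4 166.2] [257 157  16  18 157] [610.1 -28.7  70. ]
red T [290.4 167.5] [283 159  16  18 157] [ 605.  -117.5   70. ]
red T [316.4 168.9] [309 160  17  18 160] [ 599.2 -206.5   70. ]
red S [171.3 209.6] [162 198  19  22 296] [ 611.9 -205.9   70. ]
red S [202.2 212.8] [193 201  19  23 302] [ 616.7 -117.2   70. ]
red S [234.1 216.5] [225 204  19  23 295] [624.  -28.2  70. ]
red S [266.4 221.2] [258 209  18  22 266] [634.6  59.4  70. ]
red S [118.4 289.9] [ 93 279  45  19 364] [ 915.  -212.3   70. ]
yel T [264.2 144.9] [240 141  55  12 458] [688.  -31.3  57. ]
yel T [206.1 166.5] [182 162  44   9 253] [613.2 168.4  57. ]
yel T [193.6 222.9] [187 212  15  22 200] [422.6 210.1  57. ]
yel T [508.5 234.5] [506 234   6   2  12] [ 366.1 -867.8   57. ]
yel S [102.3  76.9] [93 75 23  5 49] [ -767.5 -1140.6    57. ]
yel S [323.3 194.6] [316 183  16  26 252] [463.3 204.3  57. ]
yel S [323.9 224.5] [308 222  32   6 183] [612.9 207.3  57. ]
yel S [312.  235.9] [302 231  22  11 157] [665.4 178.3  57. ]
yel S [221.6 269.3] [ 175  239   85   48 2179] [813.1 -18.1  57. ]
blue T [266.3 227. ] [264 215   6  24  93] [408.6 -35.8   8. ]
blue S [246.2 193.4] [244 188   5  12  45] [403.4 -38.    8. ]
```

View pics/ca.png

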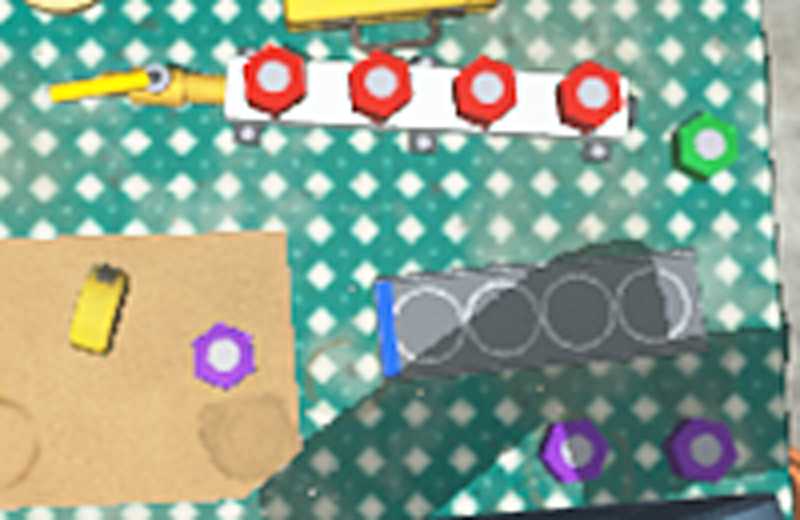

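View pics/cb.png

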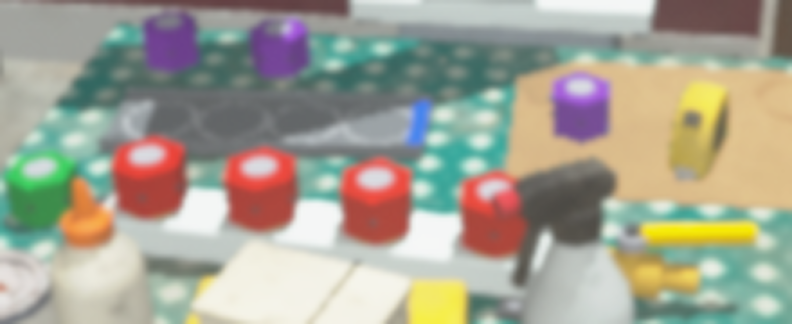

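The crop confirms the choice: four red caps with grey-white top discs on the white manifold, crop px (275,76), (380,82), (487,89) and (592,93). The lever runs from its pin at (157,77) to its tip at (50,95), and the tray's blue strip is at (388,328). In the side view, tall items stand behind the manifold: the glue bottle near (160,245) and a spray bottle near (288,260).

```bash
cat >> h.py <<'E'
def discs(d,x0=None):
    out=[]
    for c,s,m in blobs(d["img"],*RED,amin=60):
        cs,_=cv2.findContours(m.astype(np.uint8),0,2); 
        hull=cv2.convexHull(max(cs,key=len)); k=np.zeros(m.shape,np.uint8); cv2.fillConvexPoly(k,hull,1); k=cv2.erode(k,np.ones((3,3)))
        sat=255-cv2.cvtColor(d["img"],cv2.COLOR_BGR2HSV)[:,:,1].astype(float)
        w=np.where(k>0,np.clip(sat-110,0,None),0); 
        if w.sum()<300: out.append((c,None));continue
        v,u=np.nonzero(w); ww=w[v,u]; out.append((c,np.array([(u*ww).sum(),(v*ww).sum()])/ww.sum()))
    return out
def tray(d,dbg=None):
    "centre and yaw of the tray from grey mask in top view, refined with blue strip"
    h=cv2.cvtColor(d["img"],cv2.COLOR_BGR2HSV); b=[x for x in blobs(d["img"],*BLUE,amin=25)]
    b=max(b,key=lambda x:x[1][4]); 
    m=((h[:,:,1]<70)&(h[:,:,2]<190)).astype(np.uint8)|b[2].astype(np.uint8)
    m=cv2.morphologyEx(cv2.morphologyEx(m,3,np.ones((3,3))),2,np.ones((7,7)))
    n,L,s,c=cv2.connectedComponentsWithStats(m)
    i=max(range(1,n),key=lambda i:(L==i)[b[2]].sum()); k=(L==i).astype(np.uint8)
    v,u=np.nonzero(k); P=np.array([onz(d,(x,y),10)[:2] for x,y in zip(u,v)],np.float32)
    r=cv2.minAreaRect(P); B=onz(d,b[0],8)[:2]; a=B-np.array(r[0]); box=cv2.boxPoints(r); e=box[1]-box[0],box[2]-box[1]
    y=max(e,key=np.linalg.norm); y=y/np.linalg.norm(y); y=y*np.sign(y@a)
    return np.array(r[0]),np.arctan2(-y[0],y[1]),sorted(r[1]),B,k
E
python3 - <<'E'
from h import *
np.set_printoptions(precision=1,suppress=True)
T=robot.get_image("top");S=robot.get_image("side")
a=sorted([x[1] for x in discs(T) if x[1] is not None],key=lambda p:p[0]); b=sorted([x[1] for x in discs(S) if x[1] is not None and 160<x[0][0]<280 and x[0][1]<240],key=lambda p:-p[0])
print(a,b)
for p in a: print("T84",onz(T,p,84))
for p in b: print("S84",onz(S,p,84))
for p,q in zip(a,b): print("tri",*tri(T,p,S,q))
c,y,s,B,k=tray(T); print("tray",c,y,s,"blue",B, np.linalg.norm(B-c))
for nm,p in(("glue",(160,272)),("spray",(291,287)),("paint",(130,270)),("box",(216,284))): print(nm,onz(S,p,0))
print("spray nozzle tip",[onz(S,(275,218),z)for z in(120,160,200)])
for z in(0,300,600,800): print("shelf edge",z,onz(T,(250,141),z))
# lever
l=[x for x in blobs(T["img"],*YEL,amin=10) if abs(x[0][1]-166)<6][0]
v,u=np.nonzero(l[2]); print("lever cols",[(x,v[u==x].mean().round(1),(u==x).sum()) for x in range(u.min(),u.max()+1,2)])
im=T["img"].copy(); im[k>0]=im[k>0]//2+[0,0,120]; cv2.imwrite("pics/d.png",cv2.resize(im[190:270,240:370],None,fx=5,fy=5).astype(np.uint8))
E
```

```text
[array([238. , 163.7]), array([264.8, 165.1]), array([291.4, 166.5]), array([317.9, 167.8])] [array([265.1, 213. ]), array([233.9, 209.1]), array([201.6, 205.8]), array([170.3, 202.6])]
T84 [616.1  61.   84. ]
T84 [610.8 -29.1  84. ]
T84 [ 605.3 -118.9   84. ]
T84 [ 600.1 -208.7   84. ]
S84 [618.1  53.9  84. ]
S84 [609.9 -30.9  84. ]
S84 [ 604.3 -121.1   84. ]
S84 [ 598.9 -211.4   84. ]
tri [616.7  57.3  83.2] 7.285158154844215
tri [610.8 -29.9  84.6] 1.6066981822870565
tri [ 605.4 -119.8   84.6] 1.8374977539589594
tri [ 600.3 -209.6   84.8] 2.2035626174119507
tray [ 418.9 -176.5] 0.06361423313101768 [131.2270050048828, 296.2087097167969] blue [408.6 -35.8] 141.05673073749713
glue [ 781.  -184.5    0. ]
spray [790.1 137.1   0. ]
paint [ 783.7 -261.3    0. ]
box [803.1 -38.    0. ]
spray nozzle tip [array([688.9,  88.1, 120. ]), array([745.9,  94.7, 160. ]), array([802.9, 101.2, 200. ])]
shelf edge 0 [718.3  14.6   0. ]
shelf edge 300 [633.5  30.9 300. ]
shelf edge 600 [548.8  47.2 600. ]
shelf edge 800 [492.3  58.1 800. ]
lever cols [(182, np.float64(167.0), np.int64(1)), (184, np.float64(167.5), np.int64(4)), (186, np.float64(167.5), np.int64(4)), (188, np.float64(167.5), np.int64(4)), (190, np.float64(166.5), np.int64(4)), (192, np.float64(166.5), np.int64(4)), (194, np.float64(166.0), np.int64(5)), (196, np.float64(165.5), np.int64(6)), (198, np.float64(165.5), np.int64(6)), (200, np.float64(165.0), np.int64(5)), (202, np.float64(165.5), np.int64(6)), (204, np.float64(166.0), np.int64(9)), (206, np.float64(166.4), np.int64(7)), (208, np.float64(169.0), np.int64(3)), (210, np.float64(169.0), np.int64(3)), (212, np.float64(167.0), np.int64(6)), (214, np.float64(166.0), np.int64(9)), (216, np.float64(166.0), np.int64(7)), (218, np.float64(166.5), np.int64(8)), (220, np.float64(167.0), np.int64(7)), (222, np.float64(167.0), np.int64(7)), (224, np.float64(167.0), np.int64(7))]
```

View pics/d.png

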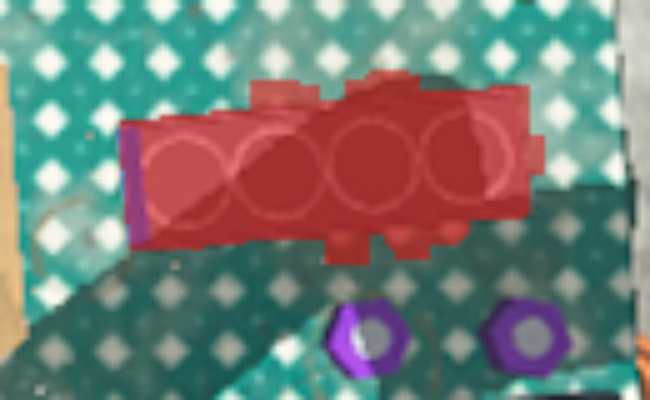

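The grey mask leaks onto the diamonds, so the tray finder needs a fit by edges (later). The manifold is consistent: cap spacing is 90.1 mm, disc height is 84–85 mm by triangulation, and yaw is about -0.060. Now the valve.

```bash
cat >> h.py <<'E'
MY=-0.060; MC=np.array([607.6,-74.9])
def rot(a): return np.array([[np.cos(a),-np.sin(a)],[np.sin(a),np.cos(a)]])
PORT=[MC+rot(MY)@[0,y] for y in(-135,-45,45,135)]; PIV=MC+rot(MY)@[0,235]
def P(xy,z): return [float(xy[0]),float(xy[1]),float(z)]
def O(yaw): return [np.pi,0,float(yaw)]
E
python3 - <<'E'
from h import *
np.set_printoptions(precision=2,suppress=True)
def pos(th,d): return PIV+rot(MY+th)@[d,74]
for th in(.2,.9,1.6):
  for k in(0,-np.pi,np.pi):
    print("valve",th,k,robot.inverse_kinematics(P(pos(th,15),46),O(MY+th+k)))
for i in(0,3):
  for ph in(160,100,40):
    for k in(0,180):
      y=MY+np.radians(ph-90+k); y=(y+np.pi)%(2*np.pi)-np.pi
      print(i,ph,k,round(y,2),[None if q is None else np.array(q)[[0,1,2,5]] for q in(robot.inverse_kinematics(P(PORT[i],62),O(a)) for a in(y,y-1.05))])
E
```

```text
valve 0.2 0 [ 0.19  0.61  1.43 -0.    1.1   1.62]
valve 0.2 -3.141592653589793 [ 0.19  0.61  1.43  0.    1.1  -1.52]
valve 0.2 3.141592653589793 [ 0.19  0.61  1.43  0.    1.1  -1.52]
valve 0.9 0 [ 0.18  0.53  1.57 -0.    1.04  0.92]
valve 0.9 -3.141592653589793 [ 0.18  0.53  1.57  0.    1.04 -2.23]
valve 0.9 3.141592653589793 [ 0.18  0.53  1.57  0.    1.04 -2.23]
valve 1.6 0 [ 0.12  0.47  1.68 -0.    0.99  0.15]
valve 1.6 -3.141592653589793 [ 0.12  0.47  1.68 -0.    0.99 -2.99]
valve 1.6 3.141592653589793 [ 0.12  0.47  1.68 -0.    0.99 -2.99]
0 160 0 1.16 [array([-0.51,  0.54,  1.51, -0.1 ]), array([-0.51,  0.54,  1.51,  0.95])]
0 160 180 -1.98 [array([-0.51,  0.54,  1.51,  3.04]), array([-0.51,  0.54,  1.51, -2.19])]
0 100 0 0.11 [array([-0.51,  0.54,  1.51,  0.94]), array([-0.51,  0.54,  1.51,  1.99])]
0 100 180 -3.03 [array([-0.51,  0.54,  1.51, -2.2 ]), array([-0.51,  0.54,  1.51, -1.15])]
0 40 0 -0.93 [array([-0.51,  0.54,  1.51,  1.99]), array([-0.51,  0.54,  1.51,  3.04])]
0 40 180 2.21 [array([-0.51,  0.54,  1.51, -1.15]), array([-0.51,  0.54,  1.51, -0.1 ])]
3 160 0 1.16 [array([-0.08,  0.52,  1.56,  0.33]), array([-0.08,  0.52,  1.56,  1.38])]
3 160 180 -1.98 [array([-0.08,  0.52,  1.56, -2.82]), array([-0.08,  0.52,  1.56, -1.77])]
3 100 0 0.11 [array([-0.08,  0.52,  1.56,  1.37]), array([-0.08,  0.52,  1.56,  2.42])]
3 100 180 -3.03 [array([-0.08,  0.52,  1.56, -1.77]), array([-0.08,  0.52,  1.56, -0.72])]
3 40 0 -0.93 [array([-0.08,  0.52,  1.56,  2.42]), array([-0.08,  0.52,  1.56, -2.81])]
3 40 180 2.21 [array([-0.08,  0.52,  1.56, -0.72]), array([-0.08,  0.52,  1.56,  0.33])]
```

Run:
```python
from h import *
np.set_printoptions(precision=2,suppress=True)
def pos(th,d): return PIV+rot(MY+th)@[d,74]
robot.move_gripper(0.0)
robot.move_ptp(P([400,-100],300),O(0.2))
robot.move_ptp(P(pos(.1,38),160),O(MY+.1))
print("down",robot.move_linear(P(pos(.1,38),46),speed=120,f_stop=8))
print("touch",robot.move_linear(P(pos(.2,16),46),ori=O(MY+.2),speed=60,f_stop=10))
for th in np.arange(.3,1.9,.1):
    hit=robot.move_linear(P(pos(th,14.5),46),ori=O(MY+th),speed=60,f_stop=14)
    print(round(th,2),hit,robot.current_contact_force())
    if hit: break
p=robot.current_tcp_pos(); rel=rot(-MY)@(np.array(p[:2])-PIV); print("rel",rel)
q=np.array(p[:2])+rot(MY)@[0,40]*(1 if rel[1]>0 else -1)
robot.move_linear(P(q,46),speed=100); robot.move_linear(P(q,250),speed=200)
robot.move_ptp(P([300,-450],300),O(0.2)); robot.move_gripper(0.75)
T=robot.get_image("top"); cv2.imwrite("pics/v.png",cv2.resize(T["img"][140:270,170:370],None,fx=4,fy=4,interpolation=cv2.INTER_CUBIC)); print(robot.current_t(),robot.current_gripper_width())
```

```text
down False
touch False
0.3 False [-0.18 -0.61  0.43]
0.4 False [ 0.6 -0.3  0.6]
0.5 False [ 0.51  0.21 -0.25]
0.6 False [-0.37  0.47 -0.03]
0.7 False [-0.51 -0.47  0.27]
0.8 False [ 0.14 -0.14 -0.41]
0.9 False [-0.27 -0.21  0.61]
1.0 False [ 0.45 -0.69 -0.43]
1.1 False [ 0.5   0.61 -0.38]
1.2 False [ 0.21 -0.39 -0.07]
1.3 False [ 0.75 -0.28 -0.21]
1.4 False [ 0.41 -0.52 -0.35]
1.5 False [-0.19  0.93  0.11]
1.6 True [0.57 5.61 2.52]
rel [-73.94  17.14]
16.075 0.7506428280999122
```

View pics/v.png

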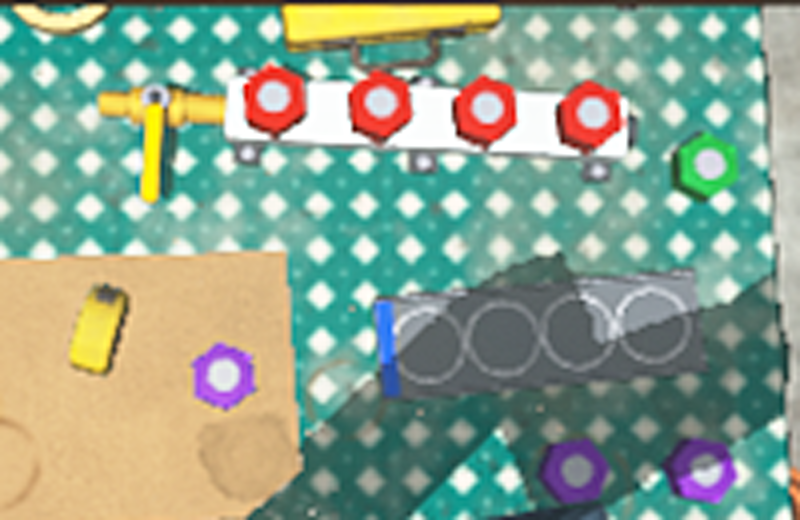

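The lever now lies crosswise, pointing to the robot (crop (155,97) to (150,200)), so the valve is shut. The tray is unchanged, with its blue strip at crop (388,348).

```bash
cat >> h.py <<'E'
def tray(d):
    h=cv2.cvtColor(d["img"],cv2.COLOR_BGR2HSV); b=max(blobs(d["img"],*BLUE,amin=25),key=lambda x:x[1][4]); bm=b[2].astype(np.uint8)
    m=((h[:,:,1]<70)&(h[:,:,2]<190)).astype(np.uint8)|bm
    for c,s,k in blobs(d["img"],*RED,amin=30): m|=k.astype(np.uint8)
    m=cv2.morphologyEx(m,3,np.ones((5,5))); m[:b[1][1]-35]=0
    o=cv2.morphologyEx(m,2,np.ones((15,15))); n,L,_,_=cv2.connectedComponentsWithStats(o)
    i=max(range(1,n),key=lambda i:(cv2.dilate((L==i).astype(np.uint8),np.ones((5,5)))>0)[b[2]].sum()); k=L==i
    cols=np.arange(int(b[0][0])+8,np.nonzero(k)[1].max()-8)
    e=[]
    for f in(0,1):
        q=[(c,np.nonzero(k[:,c])[0][[0,-1][f]]+(-.5,.5)[f]) for c in cols if k[:,c].any()]
        w=np.array([onz(d,p,12)[:2] for p in q]); x,y=w.T
        for _ in range(6):
            co=np.polyfit(y,x,1); r=abs(np.polyval(co,y)-x); g=r<max(2.5,np.median(r)*1.5); x,y=x[g],y[g]
        e.append(np.polyfit(y,x,1))
    s=(e[0][0]+e[1][0])/2; yaw=-np.arctan(s); B=onz(d,b[0],8)[:2]
    mid=np.array([(np.polyval(e[0],B[1])+np.polyval(e[1],B[1]))/2,B[1]]); wd=(np.polyval(e[0],B[1]-130)-np.polyval(e[1],B[1]-130))*np.cos(yaw)
    yd=rot(yaw)@[0,1]; c=mid-yd*137; far=onz(d,(np.nonzero(k)[1].max()+.5,np.nonzero(k)[0].mean()),8)
    return c,yaw,dict(B=B,mid=mid,width=wd,slopes=(e[0][0],e[1][0]),length=mid[1]+7-far[1])
def mark(c,yaw,i): return c+rot(yaw)@[0,99-66*i]
E
python3 - <<'E'
from h import *
np.set_printoptions(precision=2,suppress=True)
T=robot.get_image("top"); c,y,i=tray(T); print(c,y,i); im=T["img"].copy()
im=cv2.resize(im,None,fx=4,fy=4)
for k in range(4):
    m=mark(c,y,k); pts=np.array([proj(T,[*(m+32*np.array([np.cos(a),np.sin(a)])),8]) for a in np.linspace(0,6.28,40)]); cv2.polylines(im,[np.int32(pts*4+2)],True,(0,0,255),1)
for p in PORT:
    u=proj(T,[*p,84])*4+2; cv2.drawMarker(im,np.int32(u),(0,0,0),0,16,1)
cv2.imwrite("pics/t.png",im[560:1080,680:1480])
E
```

```text
[ 416.21 -172.95] 0.03729281100492743 {'B': array([409.47, -36.05]), 'mid': array([411.1 , -36.05]), 'width': np.float64(99.58166425270484), 'slopes': (np.float64(-0.08145890956910895), np.float64(0.00683869156875721)), 'length': np.float64(295.45922540343076)}
```

View pics/t.png

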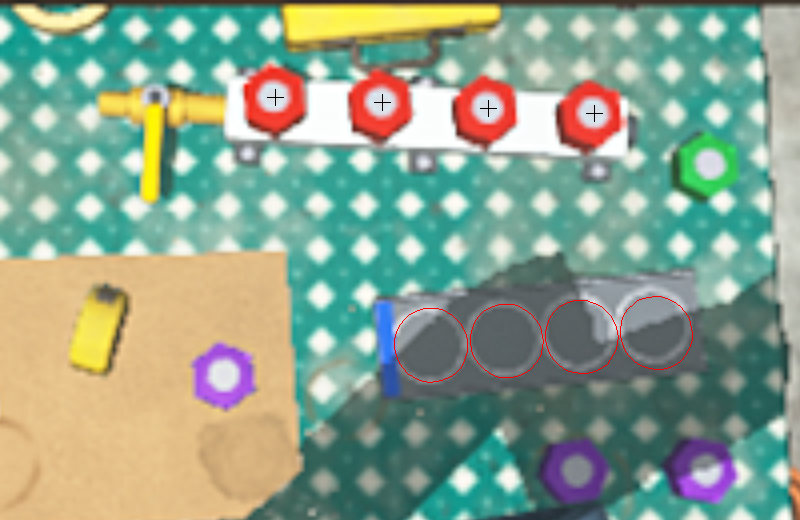

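The ring circles drawn from the fit are slightly off: the lower edge is polluted by diamonds at (500,390). I'll fit the inner envelope, since diamonds only bulge outward.

```bash
python3 - <<'E'
s=open("h.py").read()
s=s.replace("""        for _ in range(6):
            co=np.polyfit(y,x,1); r=abs(np.polyval(co,y)-x); g=r<max(2.5,np.median(r)*1.5); x,y=x[g],y[g]
""","""        for _ in range(12):
            co=np.polyfit(y,x,1); r=(x-np.polyval(co,y))*(1-2*f); g=(r<max(2,np.percentile(r,85)))&(r>-12); x,y=x[g],y[g]
""")
open("h.py","w").write(s)
E
python3 - <<'E'
from h import *
np.set_printoptions(precision=3,suppress=True)
T=robot.get_image("top"); c,y,i=tray(T); print(c,y,i); 
g=cv2.cvtColor(cv2.resize(T["img"],None,fx=4,fy=4,interpolation=cv2.INTER_CUBIC),6)
roi=g[820:980,1040:1400]; hc=cv2.HoughCircles(cv2.createCLAHE(3).apply(roi),cv2.HOUGH_GRADIENT,1.5,55,param1=60,param2=22,minRadius=32,maxRadius=39)
if hc is not None:
  for u,v,r in hc[0]: print("ring",onz(T,((u+1040-1.5)/4,(v+820-1.5)/4),8),r)
print([mark(c,y,k) for k in range(4)])
E
```

```text
[ 413.596 -169.21 ] -0.2335158125577816 {'B': array([409.884, -35.929]), 'mid': array([445.298, -35.929]), 'width': np.float64(146.610258969377), 'slopes': (np.float64(0.20874053776920276), np.float64(0.2669694490821127)), 'length': np.float64(295.54153762384703)}
ring [ 426.217 -269.955    8.   ] 38.15
ring [ 421.985 -203.513    8.   ] 38.15
ring [ 416.5   -136.135    8.   ] 38.15
ring [405.808 -72.972   8.   ] 33.2
ring [ 375.779 -243.592    8.   ] 33.2
[array([436.505, -72.897]), array([ 421.232, -137.106]), array([ 405.96 , -201.315]), array([ 390.688, -265.524])]
```

```bash
cat >> h.py <<'E'
def tray(d):
    "centre, yaw: blue strip (y=137) plus ring circles / cap discs on the strip's line"
    b=max(blobs(d["img"],*BLUE,amin=25),key=lambda x:x[1][4]); B=onz(d,b[0],8)[:2]; u0,v0=int(b[0][0])-8,int(b[0][1])-30
    g=cv2.cvtColor(cv2.resize(d["img"],None,fx=4,fy=4,interpolation=cv2.INTER_CUBIC),6)[4*v0:4*v0+240,4*u0:4*u0+440]
    hc=cv2.HoughCircles(cv2.createCLAHE(3).apply(g),cv2.HOUGH_GRADIENT,1.5,55,param1=60,param2=22,minRadius=32,maxRadius=39)
    pts=[] if hc is None else [onz(d,((u-1.5)/4+u0,(v-1.5)/4+v0),8)[:2] for u,v,r in hc[0]]
    caps=[onz(d,p,48)[:2] for c,p in discs(d) if p is not None and np.linalg.norm(onz(d,c,40)[:2]-B)<270 and c[1]>b[0][1]-30]
    best=None
    for q in caps+pts:
        if not 25<np.linalg.norm(q-B)<260: continue
        yd=(B-q)/np.linalg.norm(B-q)
        if yd[1]<.8: continue
        c=B-137*yd; r=[(q,99-66*k) for q in caps+pts for k in range(4) if np.linalg.norm(q-c-yd*(99-66*k))<8]
        if best is None or len(r)>len(best): best=r
    A=np.array([q for q,_ in best]+[B]); m=np.array([y for _,y in best]+[137.])
    yd=((m-m.mean())[:,None]*(A-A.mean(0))).sum(0); yd/=np.linalg.norm(yd)
    return A.mean(0)-yd*m.mean(),np.arctan2(-yd[0],yd[1]),len(best),caps
W=[400,220]; REL=18; log=lambda *a: print(*[np.round(x,2) if not isinstance(x,(str,bool)) else x for x in a])
def unscrew(i):
    p=PORT[i]; y0=MY+1.222-.07; z=44+REL
    robot.move_gripper(.74); robot.move_ptp(P(p,190),O(y0)); log("down hit",robot.move_linear(P(p,z),speed=120,f_stop=8),robot.current_t())
    robot.move_gripper(0.3); log("width",robot.current_gripper_width()*93,robot.current_finger_force(),robot.current_contact_force())
    y1=MY+1.222-2.05
    for a in np.linspace(y0,y1,7)[1:]:
        robot.move_ptp(P(p,z),O(a)); log(a,robot.current_gripper_width()*93,robot.current_finger_force(),robot.current_ft_torque(),robot.current_t())
def lift(i):
    p=PORT[i]; z=44+REL
    h=robot.move_linear(P(p,z+32),speed=40,f_stop=14); log("lift hit",h,robot.current_contact_force(),robot.current_gripper_width()*93)
    return h
def place(k):
    robot.move_linear(P(np.array(robot.current_tcp_pos()[:2])+[-15,0],160),speed=200)
    robot.move_ptp(P(W,240),O(.1)); c,y,n,caps=tray(robot.get_image("top")); m=mark(c,y,k)
    log("tray",c,y,n,"mark",m,"width",robot.current_gripper_width()*93); 
    if caps: log("caps on tray",caps,[mark(c,y,j) for j in range(k)])
    o=O(y-np.pi/2); robot.move_ptp(P(m,110),o); robot.move_linear(P(m,8+REL+8),ori=o,speed=120)
    h=robot.move_linear(P(m,8+REL-2),speed=25,f_stop=5); log("set",h,robot.current_tcp_pos(),robot.current_gripper_width()*93)
    robot.move_gripper(.68); robot.move_linear(P(m,120),speed=150); log("t",robot.current_t())
E
python3 - <<'E'
from h import *
robot.move_ptp(P([350,-150],300),O(.2));robot.move_ptp(P(W,240),O(.1)); T=robot.get_image("top"); print(tray(T)); 
unscrew(3); print(lift(3))
S=robot.get_image("side"); cv2.imwrite("pics/l3.png",cv2.resize(S["img"][120:270,120:370],None,fx=3,fy=3))
E
```

```text
(array([ 417.90705361, -171.79298406]), np.float64(0.0867935509556644), 3, [])
down hit False 21.45
width 50.0 29.76 [ 0.99 -1.53  1.18]
0.76 50.03 29.71 [ 0.04 -0.07 -0.13] 22.32
0.43 49.84 29.71 [ 0.02 -0.02 -0.13] 22.73
0.1 49.84 29.71 [ 0.02  0.03 -0.13] 23.15
-0.23 49.52 29.71 [ 0.08  0.05 -0.1 ] 23.57
-0.56 50.15 29.7 [ 0.18  0.06 -0.15] 23.98
-0.89 49.97 29.69 [ 0.58 -0.22 -0.05] 24.4
lift hit True [ 1.55  0.86 -1.23] 49.64
True
```

View pics/l3.png

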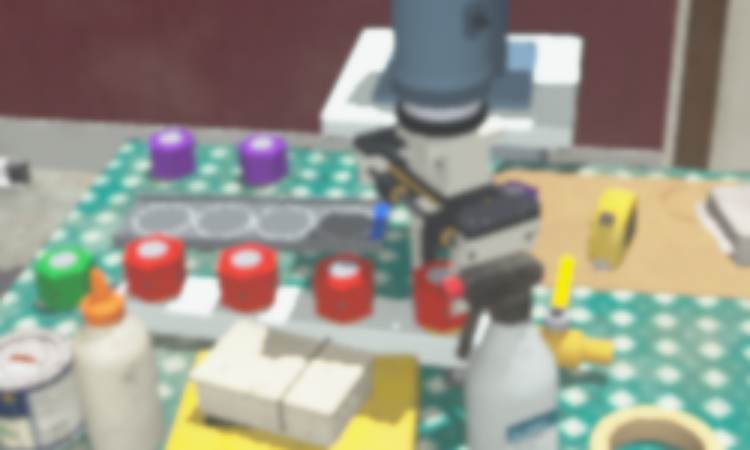

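Side view: the cap is held at crop (440,290), with a brass sliver showing under it. The lift stopped on force, so I'll check how far it went.

Run:
```python
from h import *
log(robot.current_tcp_pos(),robot.current_eef_rot(),robot.current_contact_force(),robot.current_ft_torque(),robot.current_gripper_width()*93,robot.current_finger_force(),robot.current_t())
h=robot.move_linear(P(PORT[3],94),speed=30,f_stop=14); log(h,robot.current_tcp_pos(),robot.current_contact_force(),robot.current_ft_torque(),robot.current_gripper_width()*93)
```

```text
[616.    61.08  64.7 ] [-3.14  0.   -0.89] [ 0.82  0.54 -1.21] [ 0.21 -0.2  -0.02] 50.46 29.76 24.78
False [615.49  59.82  93.8 ] [ 0.77 -0.06 -1.14] [ 0.09 -0.   -0.01] 50.0
```

Run:
```python
from h import *
place(0)
robot.move_ptp(P(W,240),O(.1)); T=robot.get_image("top"); log(*[x for x in tray(T)[:2]],tray(T)[3]); cv2.imwrite("pics/p0.png",cv2.resize(T["img"][140:270,170:370],None,fx=4,fy=4,interpolation=cv2.INTER_CUBIC))
```

```text
tray [ 415.67 -171.07] 0.06 3 mark [409.79 -72.25] width 49.85
set True [410.55 -72.61  26.5 ] 50.19
t 31.11
[ 417.44 -171.85] 0.08 [[407.94 -74.14]]
```

View pics/p0.png

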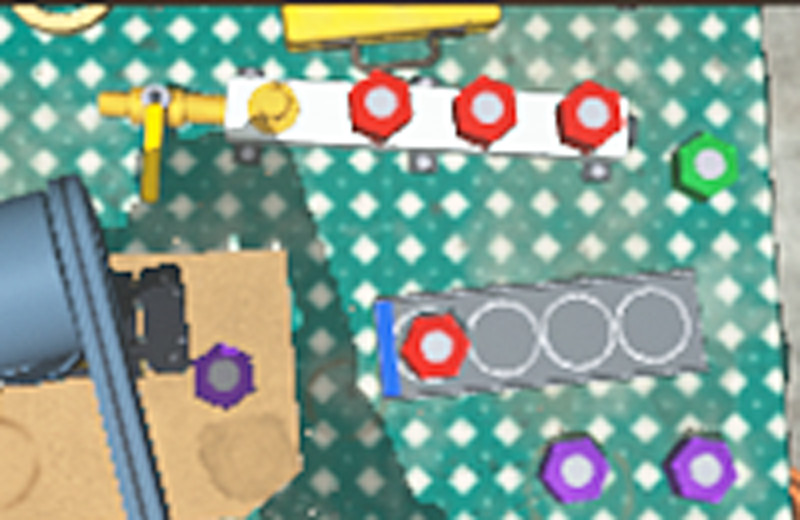

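The cap stands on ring 0 (crop (436,346), which allows for its lean) and port 3 is bare. On to the next one, with a retry on the lift.

```bash
cat >> h.py <<'E'
def run(i,k):
    unscrew(i); ok=False
    for _ in range(3):
        if not lift(i): ok=True; break
    w=robot.current_gripper_width()*93
    if not ok or abs(w-50)>2.5: print("STOP",ok,w); return False
    place(k); return True
E
python3 - <<'E'
from h import *
if run(2,1):
    robot.move_ptp(P(W,240),O(.1)); T=robot.get_image("top"); t=tray(T); log(t[0],t[1],t[3],[mark(*t[:2],j) for j in(0,1)])
E
```

```text
down hit False 35.27
width 49.8 29.71 [ 1.52 -0.92  2.49]
0.76 49.8 29.64 [ 0.01 -0.04 -0.06] 36.13
0.43 50.23 29.64 [ 0.03  0.   -0.09] 36.55
0.1 50.3 29.64 [-0.01 -0.02 -0.12] 36.97
-0.23 49.93 29.64 [ 0.1   0.04 -0.13] 37.38
-0.56 50.0 29.63 [ 0.29  0.09 -0.12] 37.8
-0.89 50.03 29.63 [ 0.69 -0.18 -0.12] 38.22
lift hit True [ 1.38  0.81 -1.49] 50.1
lift hit False [ 0.01 -0.78 -1.82] 49.66
tray [ 417.52 -172.32] 0.08 5 mark [ 414.86 -139.42] width 50.32
caps on tray [[407.94 -74.14]] [[409.54 -73.64]]
set True [ 415.59 -139.89   26.42] 50.1
t 45.03
[ 417.68 -172.25] 0.09 [[ 412.96 -141.72]
 [ 407.93  -74.13]] [[ 409.08  -73.62]
 [ 414.81 -139.37]]
```

Run:
```python
from h import *
if run(1,2):
    robot.move_ptp(P(W,240),O(.1)); T=robot.get_image("top"); t=tray(T); log(t[0],t[1],t[3],[mark(*t[:2],j) for j in(0,1,2)])
    cv2.imwrite("pics/p2.png",cv2.resize(T["img"][140:270,170:370],None,fx=4,fy=4,interpolation=cv2.INTER_CUBIC))
```

```text
down hit False 49.57
width 50.27 29.46 [ 1.56 -0.8   2.95]
0.76 50.39 29.33 [-0.05 -0.09 -0.11] 50.43
0.43 50.34 29.33 [ 0.06 -0.02 -0.12] 50.85
0.1 50.25 29.33 [ 0.13  0.04 -0.15] 51.27
-0.23 50.27 29.33 [ 0.09  0.03 -0.11] 51.68
-0.56 50.46 29.32 [ 0.33  0.01 -0.1 ] 52.1
-0.89 50.62 29.33 [ 0.73 -0.07 -0.16] 52.52
lift hit True [ 2.15  1.27 -1.2 ] 50.35
lift hit False [-0.76 -0.03 -1.68] 49.91
tray [ 418.71 -173.01] 0.09 6 mark [ 421.83 -205.86] width 50.42
caps on tray [[ 412.96 -141.71]
 [ 407.94  -74.14]] [[ 409.36  -74.45]
 [ 415.59 -140.16]]
set True [ 422.58 -206.43   26.43] 50.31
t 59.77
[ 418.2 -174.2] 0.09 [[ 420.23 -208.35]
 [ 412.95 -141.7 ]
 [ 407.94  -74.12]] [[ 409.66  -75.57]
 [ 415.35 -141.32]
 [ 421.04 -207.07]]
```

```bash
ls -la pics/p2.png
```

```text
-rw-r--r-- 1 agent agent 651778 Nov 29 18:24 pics/p2.png
```

Run:
```python
from h import *
if run(0,3):
    robot.move_ptp(P(W,240),O(.1)); T=robot.get_image("top"); t=tray(T); log(t[0],t[1],t[3],[mark(*t[:2],j) for j in range(4)])
    cv2.imwrite("pics/p3.png",cv2.resize(T["img"][140:270,170:370],None,fx=4,fy=4,interpolation=cv2.INTER_CUBIC))
    S=robot.get_image("side");cv2.imwrite("pics/s3.png",cv2.resize(S["img"][150:260,120:370],None,fx=3,fy=3))
```

```text
down hit False 64.77
width 50.43 29.47 [ 2.59 -1.66  2.52]
0.76 50.26 29.36 [-0.05 -0.04 -0.07] 65.63
0.43 50.11 29.36 [ 0.09 -0.06 -0.16] 66.05
0.1 50.12 29.36 [ 0.1  -0.02 -0.12] 66.47
-0.23 50.49 29.36 [ 0.16  0.04 -0.07] 66.88
-0.56 50.58 29.35 [ 0.42  0.   -0.13] 67.3
-0.89 50.41 29.36 [ 0.73 -0.19 -0.13] 67.72
lift hit True [ 0.52 -0.72 -0.65] 50.57
lift hit False [ 0.58  1.01 -2.06] 50.59
tray [ 415.41 -173.31] 0.06 7 mark [ 420.97 -272.15] width 50.02
caps on tray [[ 420.24 -208.34]
 [ 412.96 -141.71]
 [ 407.94  -74.13]] [[ 409.86  -74.46]
 [ 413.56 -140.36]
 [ 417.27 -206.25]]
set True [ 421.6  -272.74   26.46] 50.16
t 75.45
[ 414.91 -173.18] 0.06 [[ 420.24 -208.34]
 [ 418.89 -274.96]
 [ 412.96 -141.72]
 [ 407.95  -74.13]] [[ 409.33  -74.33]
 [ 413.05 -140.23]
 [ 416.77 -206.12]
 [ 420.48 -272.02]]
```

View pics/p3.png

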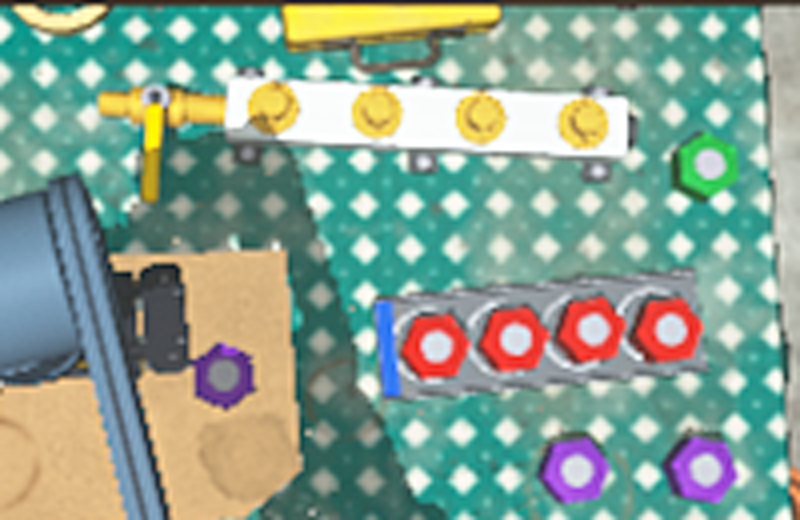

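View pics/s3.png

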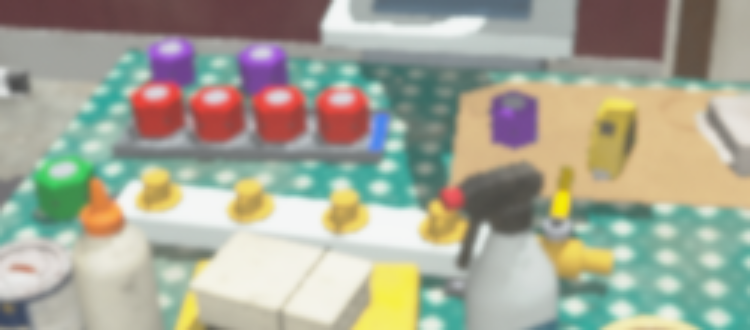

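All ports are bare, the valve is shut, and four caps stand upright on the tray. The last cap (crop (671,330)) sits about 6 mm off the row line, because the tray fit with caps on it gave a wrong yaw. I'll nudge it onto ring 3 at about (426.5,-271).

Run:
```python
from h import *
a=[421.3,-272.5]; b=[426.6,-271.5]; o=O(.057-np.pi/2); n=O(.087-np.pi/2)
robot.move_ptp(P(a,110),o); log(robot.move_linear(P(a,27),speed=100,f_stop=8)); robot.move_gripper(.3); log(robot.current_gripper_width()*93)
robot.move_linear(P(a,39),speed=40); robot.move_linear(P(b,39),ori=n,speed=30); log(robot.move_linear(P(b,24),speed=25,f_stop=5),robot.current_tcp_pos(),robot.current_gripper_width()*93)
robot.move_gripper(.68); robot.move_linear(P(b,120),speed=150); robot.move_ptp(P(W,240),O(.1)); robot.sleep(1)
T=robot.get_image("top"); t=tray(T); log(t[0],t[1],t[3],[mark(*t[:2],j) for j in range(4)],robot.current_t())
cv2.imwrite("pics/f.png",cv2.resize(T["img"][140:270,170:370],None,fx=4,fy=4,interpolation=cv2.INTER_CUBIC))
```

```text
False
50.18
True [ 426.49 -271.45   27.36] 49.84
[ 415.2  -171.65] 0.07 [[ 422.45 -239.46]
 [ 412.94 -141.71]
 [ 407.93  -74.14]] [[ 408.67  -72.87]
 [ 413.02 -138.73]
 [ 417.38 -204.58]
 [ 421.73 -270.44]] 86.0
```

View pics/f.png

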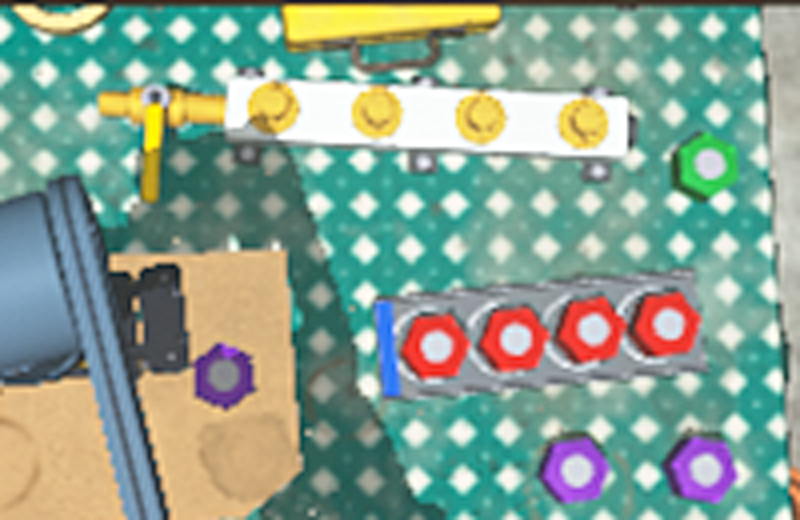

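The row looks straight. I'll check the last disc's position numerically, since its mask merged with its neighbour's.

Run:
```python
from h import *
T=robot.get_image("top"); h=cv2.cvtColor(T["img"],cv2.COLOR_BGR2HSV)[:,:,1].astype(float)
for u,v in((279,226.5),(299.2,224.7),(318.5,222.2),(336.7,221)):
    x0,y0=int(u)-4,int(v)-4; w=np.clip(145-h[y0:y0+10,x0:x0+9],0,None); yy,xx=np.mgrid[y0:y0+10,x0:x0+9]; r=(xx-u)**2+(yy-v)**2<20; w=w*r
    log(onz(T,((xx*w).sum()/w.sum(),(yy*w).sum()/w.sum()),48))
```

```text
[407.82 -74.18  48.  ]
[ 412.85 -141.9    48.  ]
[ 420.17 -208.65   48.  ]
[ 423.7  -273.43   48.  ]
```

```bash
python3 -c "
from bench import robot
print(robot.hand_in())"
```

```text
the job is handed in; nothing more can be done
None
```

I shut the valve first, unscrewed all four red caps clockwise, stood them upright on rings 0–3 from the blue end (65–68 mm apart at the last check), and handed the job in at about 86 s; no verdict came back.

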